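# Unload the hook scale and zero its dial

## Task

Fold down the keeper at the end of the scale's hook, take the hanging check weight off, and stand it gently upright in the middle of the rubber mat. Then turn the knob in the middle of the unloaded scale's dial, which turns the dial face, until the pointer reads zero, that is, points at the broad black wedge mark. Leave the other things on the bench where they are and do not drop the weight.

Things in the scene. Friction and masses are not known exactly. Their poses are not given: they have to be found in the camera images.
- scale: bench hook scale, fixed to the table: grey housing 170 x 170 x 80 mm with a round white dial (156 mm across) facing up on top, and a grey pillar 45 x 40 mm, 170 mm high, on one base. Origin at table height between them, z up. In its frame the dial and knob axis is at (0, -120) mm, the pillar at (0, +30) mm; the hook bar sticks out of the pillar along +y
- hook_end (a point): top edge, at the free end, of the hook: a straight level bar 14 mm wide (scale x), 10 mm high, from scale y = 61 to 165 mm. It is sprung (700 N/m): its top is 155 mm above the table unloaded, some 8 mm lower under the weight, at most 14 mm lower when pressed, and rises as the weight comes off
- keeper (a joint): keeper flap at the bar's free end; hinge axis along scale x, 5 mm short of hook_end and 4 mm above it. 0 = raised, leaning 55 degrees from vertical towards the pillar, blocking the way off; 0.61 = folded flat on top of the bar. It folds only inward (towards the pillar and the weight), pressed straight down on its tip (2 to 8 N); its stiff hinge stays where it is left
- keeper_tip (a point): tip of the keeper, 52 mm from its hinge; the flap is 14 mm wide, 24 mm at the tip, 6 mm thick; folded, its upper face is 7 mm above the bar
- check_weight: steel check weight, 0.5 to 0.7 kg, 116 mm high; origin at the centre of its underside, z up. Hangs upright on the bar at scale y = 82 mm, x and y along the scale's. Bottom block 80 (x) x 36 (y) x 24 mm high, then a frame 64 (x) x 12 (y) mm round a window, to z = 74 mm, then the grip
- weight_window (a point): middle of the window's upper edge (z = 62 mm on the weight), which rests on the bar. Window 40 mm wide (x), 38 mm high, so the weight can rise 28 mm on the bar: enough to be drawn off along scale +y over the folded keeper, not over the raised one, which stands 35 mm above the bar
- weight_grip (a point): centre of the top of the weight's flat black grip: 30 (x) x 14 (y) mm, 42 mm high (z = 74 to 116 mm on the weight)
- mat: square black rubber mat, 140 x 140 mm, 4 mm thick, fixed flat on the table, origin at the centre of its underside; left or right of the scale (a grey divided tray is on the other side)
- knob_top (a point): centre of the top of the bezel knob, the round black knob in mid dial, axis vertical: 44 mm across, graspable over its upper 29 mm, top 130 mm above the table, held by friction (0.06 N m). It turns the white dial face with all its marks; it does not move the pointer. It starts 0.45 to 1.3 rad clockwise (from above) of reading zero unloaded; stops 0.8 rad beyond zero and at 1.8 rad
- pointer_tip (a point): tip of the thin dark pointer hand, 89 mm above the table, 60 mm from the knob's axis. Unloaded it points to scale +x; load on the hook turns it clockwise seen from above (about 0.9 rad for the weight), and it swings back as the weight comes off
- zero_mark (a point): zero of the dial, turning with the knob: 60 mm from its axis, at the inner point of the one broad black wedge on the dial face's rim (the other marks are thin lines)
- parts_tray: fixed grey open tray with one divider, 140 x 140 x 45 mm, a bystander
- dome_camera: loose white dome security camera, 104 mm across, 81 mm high; origin under its middle
- bullet_camera: loose white box-shaped security camera, 150 x 66 x 64 mm; origin under its middle
- jar: loose clear jar with a black lid, 68 mm across, 100 mm high; origin under its middle
- tape_roll: loose roll of tape lying flat, 104 mm across, 45 mm high; origin under its middle
- screwdriver: loose screwdriver lying flat, 200 mm long; origin under its middle (handle end towards -x)
- small_carton: loose small carton, 70 x 60 x 50 mm; origin under its middle
- screw_tin: loose round tin, 56 mm across, 50 mm high; origin under its middle
Things that resemble listed ones, but are neither listed nor needed, are in the scene too. Of the things that look like the mat, the largest one is meant.

How it is judged:
On the way, in this order (a step that is already met when the one before it is completed fails the run):
1. the keeper is folded down (value of joint keeper above 0.5 rad), for 0.1 s.
2. the check weight stands upright on the mat, released (horizontal distance between check_weight and mat below 0.05 m and z of check_weight in the frame of mat below 0.009 m and angle between check_weight's own z axis and vertical below 0.1 rad and contact force between check_weight and the fingers below 0.1 N and linear speed of check_weight below 0.03 m/s), for 0.3 s.
3. the pointer of the unloaded scale reads zero (horizontal distance between pointer_tip and zero_mark below 0.004 m), for 0.3 s.
At the end, for the whole second after the job is handed in: The check weight stands upright (within 0.1 rad) and at rest on the mat, its centre within 50 mm of the mat's centre, released; the pointer tip is within 4 mm (about 4 degrees) of the zero mark (all of step 2 and horizontal distance between pointer_tip and zero_mark below 0.004 m); the robot touches nothing.
It fails at once if the check weight is dropped (moves faster than 0.5 m/s with no finger on it) (contact force between check_weight and the fingers below 0.05 N and linear speed of check_weight above 0.5 m/s).
It fails at once if a bystander is moved by more than 40 mm (distance of any of dome_camera, bullet_camera, jar, tape_roll, screwdriver, small_carton, screw_tin from where it was at the start of the episode above 0.04 m).
It also fails if it takes over 64 s, if anything falls off the work surface, if the arm or the gripper's body presses on something with over 40 N, if the wrist force passes 120 N, or if a joint passes its speed limit or range.

## Robot

A 7-joint arm with a two-finger parallel gripper is mounted at the origin on the work surface. World frame = base frame: x ahead of the robot, y to its left, z up, the work surface at z = 0. Lengths are in m, angles in rad, forces in N, time in s.
With the tool pointing down it reaches from about 0.425 to 0.875 m from the base axis. Payload 8.4 kg.
Tool frame: the origin (TCP) lies midway between the tips of the shut fingers; the grasp point (between the pads) lies 19 mm behind it; z points along the fingers, y is the line along which they close (so a half turn about z gives the same grasp; the last joint's range is limited). The gripper opens to 87 mm and grips with 3 to 60 N. Pads are 19 mm wide; open, the fingers measure 117 mm over their backs; the gripper's body (75 mm by 190 mm) begins 51 mm behind the grasp point.
Start: joints at [1.053, 0.333, 0.04, 1.465, -0.013, 1.343, -0.059], TCP at [0.264, -0.594, 0.223] pointing down, gripper open.
Joint ranges: [-2.58, 2.58], [-0.38, 2.09], [-1.3, 1.39], [0.25, 2.4], [-1.5, 4.64], [0.08, 2.09], [-2.65, 2.65]. Speed limits (rad/s): [2.22, 2.22, 2.79, 2.79, 3.14, 3.14, 3.14].

## Interface

Orientations are given as a unit quaternion [w, x, y, z].
In Python, from cell import env gives the robot as it stands.
- The arm moves only by the tool jog_arm, never from a script. Its argument "series" is a list of rows, each an object with "translation": the shift along the world's x, y, z in m, a list of three; "turn": the turn about the world's z in rad; "hand": the closure, from -1 (fully open) to 1 (shut). A call has 1 to 10 rows; each row shifts and turns the commanded pose from where the row before left it; what a row does not reach is not made up. A row lasts 1/10 s, in which the tool goes at most 50 mm and 8.59 degrees, less where a joint would pass 70% of its speed; a pose out of reach is approached as far as the arm can. A call is refused whole if a number of a shift passes 0.05 or a number of a turn 0.15, either way. A call with a gripper value outside its range is refused whole. The fingers move at their own pace and stop on an object; "force" is the grip in N (left out, the last holds). Time passes only in rows, so rows that do not move let the fingers close. It gives the time, the measured TCP pose, the force, the opening and the grip force at its end, in the units of the state.
- env.get_obs(): the state, without advancing time (a new reading comes with each control period).
- env.get_image(name): name is "scene" or "side" or "wrist"; returns (picture, depth): 400x640x3 uint8, blue, green, red; 400x640 float32, m along the optical axis (not along the pixel's ray), 0 where there is no reading.
- env.get_calibration(name): a dict with "vfov" (degrees; the focal length in pixels is half the picture's height over the tangent of half this angle, whatever the lens; pixels are square), "cx", "cy" (the principal point, pixels), "R" (3x3) and "t" (3): a world point X has camera coordinates R X + t. Camera axes: x right, y down, z forward; pixel columns grow to the right and rows downward; lengths in m; the calibration is good to about 2 mm. A picture is of the moment at which its call begins: read the wrist's pose just before it. get_calibration takes no time and is no camera call; for the wrist camera it gives the pose at the moment of the call.
- env.hand_in(): hands the job in; it is judged then, once.
The state is a dict: "time_s": time; "qpos": joint angles; "joint_vel": joint speeds; "joint_torque": joint torques, N m; "tool_pos": TCP position; "tcp_rot": TCP orientation; "force": force on the tool from outside, world axes, zero at the start; "wrist_torque": the same for the moment, N m; "width": opening from 0.0 (shut) to 1.0 (fully open); "gripper_force": force on a finger pad.
Only numpy, scipy, OpenCV 4.12 (cv2) and the standard library are available. Lean on these libraries where they do the work, as an engineer would, in place of code of your own. Each camera call takes 0.05 s, during which the arm holds its last target. There are 200 camera calls.

## Working session

There is one attempt and no reset: what is moved stays moved. The work goes in short steps, Python scripts to look and compute and a tool call to move; the robot and the scene stay as the last step left them, time stands still between calls to the robot, and variables do not carry over. Pictures are saved under pics/ and viewed, at most 11 in all, crops included, and the job is handed in when it is done.

Besides the shell and the picture viewer there is one more tool, called after "Emit:" by a JSON object that holds its "name" and its "arguments", one argument or row to a line. jog_arm: Moves the arm, as the interface text tells. Its arguments: {"type":"object","properties":{"series":{"type":"array","items":{"type":"object","properties":{"translation":{"type":"array","items":{"type":"number"}},"turn":{"type":"number"},"hand":{"type":"number"}}}},"force":{"type":"number"}},"required":["series"]}

```bash
ls; mkdir -p pics; cat > h.py <<'E'
import numpy as np, cv2, pickle
from cell import env
def shot(n,tag):
    c=env.get_calibration(n); im,d=env.get_image(n)
    cv2.imwrite(f'pics/{tag}.png',im); pickle.dump((c,im,d),open(f'{tag}.pkl','wb')); return c,im,d
def load(tag): return pickle.load(open(f'{tag}.pkl','rb'))
def F(c): return 200/np.tan(np.radians(c['vfov'])/2)
def world(c,u,v,z):  # depth
    p=np.array([(u-c['cx'])/F(c)*z,(v-c['cy'])/F(c)*z,z]); return np.array(c['R']).T@(p-np.array(c['t']))
def onplane(c,u,v,h):
    R=np.array(c['R']);o=-R.T@np.array(c['t']); r=R.T@np.array([(u-c['cx'])/F(c),(v-c['cy'])/F(c),1]); return o+r*(h-o[2])/r[2]
def proj(c,X):
    p=np.array(c['R'])@np.array(X)+np.array(c['t']); return np.array([c['cx'],c['cy']])+F(c)*p[:2]/p[2]
def cloud(c,d):
    v,u=np.mgrid[0:d.shape[0],0:d.shape[1]]
    P=np.stack([(u-c['cx'])/F(c)*d,(v-c['cy'])/F(c)*d,d],-1); return (P-np.array(c['t']))@np.array(c['R'])
E
python3 - <<'E'
from h import *
for n in('scene','side','wrist'):
    c,im,d=shot(n,n+'0'); print(n,c['vfov'],c['cx'],c['cy'],-np.array(c['R']).T@c['t'],np.array(c['R'])[2])
o=env.get_obs(); print(o)
E
```

```text
pics
scene 48.60568066691063 316.61785527614467 200.740734778956 [1.43918662 0.04092509 0.84130014] [-0.80161332 -0.08459361 -0.59182768]
side 45.39630364537592 309.4983636406101 199.5595851069083 [-0.25114774  0.73940838  1.14695536] [ 0.50722651 -0.54699097 -0.66597458]
wrist 62.51930749599359 317.60459201678407 197.07160637317358 [ 0.3396431  -0.56029404  0.38325749] [-0.27629241 -0.12156439 -0.9533544 ]
{'time_s': 0.15, 'qpos': array([ 1.05280268,  0.33374106,  0.03988294,  1.46607765, -0.01340461,
        1.34327463, -0.05849081]), 'joint_vel': array([ 3.65167910e-06, -2.47247369e-03, -9.77741324e-04, -2.60872870e-03,
        1.44062049e-03, -2.39603742e-03,  2.24400102e-04]), 'joint_torque': array([ 2.53562721e-03, -6.56842947e+01,  1.33670725e+00, -4.04108334e+01,
       -5.96695603e-02,  4.18086012e-02,  4.60971489e-05]), 'tool_pos': array([ 0.26415726, -0.59350642,  0.22186392]), 'tcp_rot': array([-5.94475647e-04,  9.78157867e-01,  2.07862468e-01, -1.66474172e-04]), 'force': array([ 0.01962906,  1.39559711, -0.07909896]), 'wrist_torque': array([-0.0423861 ,  0.02595811, -0.03080288]), 'gripper_force': 0.0, 'width': 0.9989220512379847}
```

View pics/scene0.png

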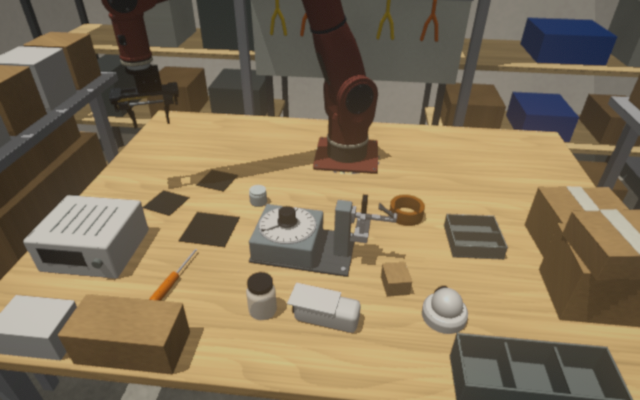

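View pics/side0.png

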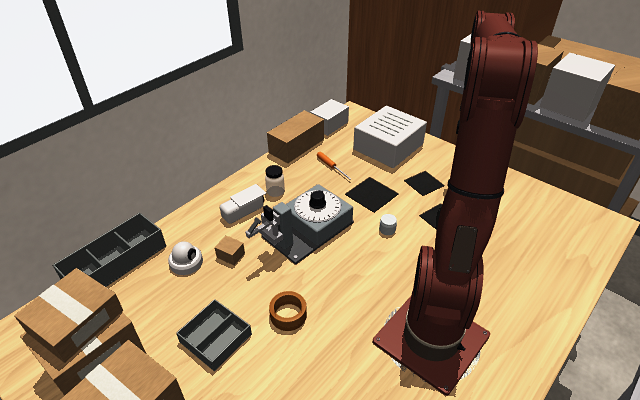

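The scene view shows the scale with its dial at (287,225), pillar (343,222) and hook and weight at (365,220). There are three black squares, at (210,228), (166,203) and (217,180); the largest is (210,228). The listed divided tray is at (475,235), and a larger lookalike is at (540,370).

```bash
python3 - <<'E'
from h import *
a=[]
for n,(x0,y0,x1,y1) in(('scene0',(230,180,430,280)),('side0',(225,170,375,270))):
    c,im,d=load(n); 
    a.append(cv2.resize(im[y0:y1,x0:x1],None,fx=780/(x1-x0) if 0 else 4,fy=4,interpolation=cv2.INTER_CUBIC))
w=max(i.shape[1] for i in a)
o=np.vstack([cv2.copyMakeBorder(i,0,0,0,w-i.shape[1],0) for i in a]); o=cv2.resize(o,None,fx=.75,fy=.75,interpolation=cv2.INTER_AREA); cv2.imwrite('pics/crop1.png',o); print(o.shape)
for n in('scene0','side0'):
    c,im,d=load(n); P=cloud(c,d); ok=d>0
    g=cv2.cvtColor(im,cv2.COLOR_BGR2GRAY)
    # black squares on the table
    m=((g<60)&ok&(abs(P[...,2])<.012)).astype(np.uint8)
    k,l,s,ce=cv2.connectedComponentsWithStats(m)
    for i in range(1,k):
        if s[i,4]>150:
            q=P[l==i][:,:2].astype(np.float32); print(n,'blk',ce[i].round(),s[i,4],np.round(cv2.minAreaRect(q),3) if 0 else cv2.minAreaRect(q), np.median(P[l==i][:,2]))
    # dial white
    m=(ok&(abs(P[...,2]-.086)<.012)&(g>120)&(P[...,0]>.3)&(P[...,0]<.9)).astype(np.uint8)
    k,l,s,ce=cv2.connectedComponentsWithStats(m)
    for i in range(1,k):
        if s[i,4]>300: q=P[l==i]; print(n,'dial',ce[i],s[i,4],cv2.minEnclosingCircle(q[:,:2].astype(np.float32)),np.median(q[:,2]))
    # pillar top
    m=(ok&(abs(P[...,2]-.17)<.01)&(P[...,0]>.3)&(P[...,0]<.95)&(abs(P[...,1])<.4)).astype(np.uint8)
    k,l,s,ce=cv2.connectedComponentsWithStats(m)
    for i in range(1,k):
        if s[i,4]>15: q=P[l==i]; print(n,'pil',ce[i],s[i,4],cv2.minAreaRect(q[:,:2].astype(np.float32)),np.median(q[:,2]))
E
```

```text
(600, 600, 3)
scene0 blk [ 35. 151.] 557 ((0.07627062499523163, -1.163870930671692), (0.4802875518798828, 0.01627916470170021), 1.309711217880249) 0.0004312292478517549
scene0 dial [286.57722772 228.12524752] 2020 ((0.5262769460678101, -0.13547469675540924), 0.11574403941631317) 0.08328929419575365
scene0 dial [ 36.76419842 307.96693027] 1391 ((0.8683565258979797, -0.6310202479362488), 0.07571303844451904) 0.08038871522282937
scene0 pil [344.24434389 206.40271493] 221 ((0.5403570532798767, 0.018701141700148582), (0.05017372593283653, 0.045811474323272705), 87.61012268066406) 0.16903844827964534
scene0 pil [385.15384615 209.81538462] 65 ((0.5479984879493713, 0.12077893316745758), (0.03129846230149269, 0.024352824315428734), 78.12016296386719) 0.17180620959771561
scene0 pil [363.37837838 210.51351351] 37 ((0.5576772689819336, 0.06380748748779297), (0.01243507955223322, 0.017655018717050552), 74.5615234375) 0.17007987660691223
side0 blk [390.  64.] 365 ((1.03379487991333, -1.2725547552108765), (0.5386882424354553, 0.04265708848834038), 0.04758068174123764) -0.0007009263616095998
side0 b
[... 1600 characters left out ...]
3, -0.5052023530006409), 0.19578129053115845) 0.09348803238559042
side0 dial [318.00632411 207.57944664] 1265 ((0.5220954418182373, -0.1350860446691513), 0.11376997083425522) 0.0815444437111132
side0 pil [281.28484848 208.73333333] 165 ((0.5332793593406677, 0.021425902843475342), (0.05169147253036499, 0.047637831419706345), 85.87234497070312) 0.16743740577143262
side0 pil [267.89583333 216.54166667] 48 ((0.5438186526298523, 0.0725892186164856), (0.04003869742155075, 0.013450853526592255), 9.679491996765137) 0.16852171982774816
side0 pil [254.74242424 223.59090909] 66 ((0.5459085702896118, 0.11892756819725037), (0.03778786584734917, 0.027630208060145378), 74.8971939086914) 0.17134933419882692
```

View pics/crop1.png

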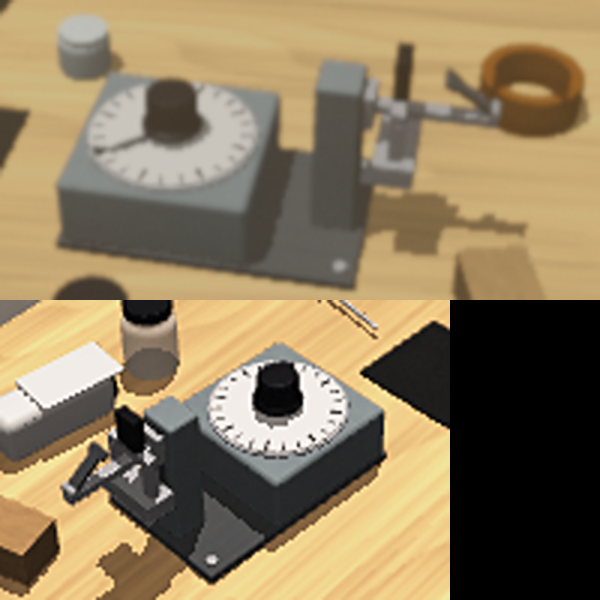

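Choices: the mat is (210,228) in scene, which measures 140 mm and is centred near (0.473, -0.372). The other squares are 113 mm or smaller. The only hook with a weight is the scale's. I'll move the wrist camera over the scale for close measurement.

Emit:
{"name": "jog_arm", "arguments": {
  "series": [
    {"translation":[0,0,0.05],"turn":0},
    {"translation":[0,0,0.05],"turn":0.07},
    {"translation":[0.015,0.03,0.01],"turn":0.07},
    {"translation":[0.015,0.034,0.01],"turn":0.07},
    {"translation":[0.015,0.034,0.01],"turn":0.07},
    {"translation":[0.015,0.034,0.01],"turn":0.07},
    {"translation":[0.015,0.034,0.01],"turn":0.07},
    {"translation":[0.015,0.034,0.01],"turn":0.07},
    {"translation":[0.015,0.034,0.01],"turn":0.07},
    {"translation":[0.015,0.034,0.01],"turn":0.07}
  ]
}}

```text
schema error: expected keys translation, turn, hand
```

Emit:
{"name": "jog_arm", "arguments": {
  "series": [
    {"translation":[0.016,0.034,0],"turn":0.07},
    {"translation":[0.016,0.034,0],"turn":0.07},
    {"translation":[0.016,0.034,0],"turn":0.07},
    {"translation":[0.016,0.034,0],"turn":0.07},
    {"translation":[0.016,0.034,0],"turn":0.07},
    {"translation":[0.016,0.034,0],"turn":0.07},
    {"translation":[0.016,0.034,0],"turn":0.07},
    {"translation":[0.016,0.034,0],"turn":0.07},
    {"translation":[0.016,0.034,0],"turn":0.03},
    {"translation":[0,0,0],"turn":0}
  ]
}}

```text
schema error: expected keys translation, turn, hand
```

```bash
python3 - <<'E'
from h import *
o=env.get_obs(); print(o['time_s'],o['tool_pos'],o['tcp_rot'],o['qpos'],o['force'])
c,im,d=shot('wrist','w1'); print(-np.array(c['R']).T@c['t'],c['R'])
E
```

```text
0.15 [ 0.26415726 -0.59350642  0.22186392] [-5.94475647e-04  9.78157867e-01  2.07862468e-01 -1.66474172e-04] [ 1.05280268  0.33374106  0.03988294  1.46607765 -0.01340461  1.34327463
 -0.05849081] [ 0.01962906  1.39559711 -0.07909896]
[ 0.33965489 -0.56032022  0.38337583] [[ 0.40711893 -0.91337421 -0.00131075]
 [-0.87061429 -0.38849268  0.30183471]
 [-0.27619726 -0.12174147 -0.95335937]]
```

View pics/w1.png

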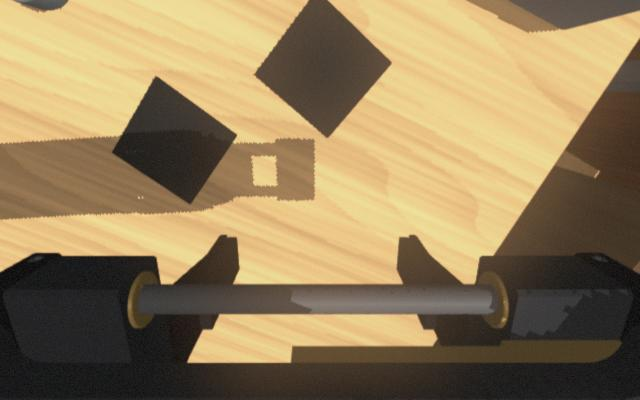

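The moves were refused because "hand" is required in every row. The picture shows the two decoy squares from the start pose. I'll retry with the hand shut, ready for the keeper.

Emit:
{"name": "jog_arm", "arguments": {
  "series": [
    {"translation":[0,0,0.05],"turn":0,"hand":1},
    {"translation":[0,0,0.05],"turn":0.07,"hand":1},
    {"translation":[0.015,0.03,0.01],"turn":0.07,"hand":1},
    {"translation":[0.015,0.034,0.01],"turn":0.07,"hand":1},
    {"translation":[0.015,0.034,0.01],"turn":0.07,"hand":1},
    {"translation":[0.015,0.034,0.01],"turn":0.07,"hand":1},
    {"translation":[0.015,0.034,0.01],"turn":0.07,"hand":1},
    {"translation":[0.015,0.034,0.01],"turn":0.07,"hand":1},
    {"translation":[0.015,0.034,0.01],"turn":0.07,"hand":1},
    {"translation":[0.015,0.034,0.01],"turn":0.07,"hand":1}
  ],
  "force": 20
}}

```text
time_s: 1.2
tool_pos: [0.3846, -0.3243, 0.4029]
tcp_rot: [0.0, 0.865, 0.502, -0.0]
force: [0.4, 0.3, -0.6]
width: 0.169
gripper_force: 0.0
```

Emit:
{"name": "jog_arm", "arguments": {
  "series": [
    {"translation":[0.016,0.034,0],"turn":0.07,"hand":1},
    {"translation":[0.016,0.034,0],"turn":0.07,"hand":1},
    {"translation":[0.016,0.034,0],"turn":0.07,"hand":1},
    {"translation":[0.016,0.034,0],"turn":0.07,"hand":1},
    {"translation":[0.016,0.034,0],"turn":0.07,"hand":1},
    {"translation":[0.016,0.034,0],"turn":0.07,"hand":1},
    {"translation":[0.016,0.034,0],"turn":0.07,"hand":1},
    {"translation":[0.016,0.034,0],"turn":0.07,"hand":1},
    {"translation":[0.016,0.034,0],"turn":0.03,"hand":1},
    {"translation":[0,0,0],"turn":0,"hand":1}
  ]
}}

```text
time_s: 2.2
tool_pos: [0.5291, -0.0142, 0.4021]
tcp_rot: [-0.001, 0.679, 0.734, 0.001]
force: [-0.8, 0.1, -0.1]
width: 0.005
gripper_force: 0.0
```

```bash
python3 - <<'E'
from h import *
o=env.get_obs(); print(o['time_s'],o['tool_pos'],o['tcp_rot'],o['qpos'],o['force'])
c,im,d=shot('wrist','w1'); print(-np.array(c['R']).T@c['t'],c['R'])
E
```

```text
2.2 [ 0.52910341 -0.01418397  0.40212368] [-0.00091285  0.67948752  0.73368611  0.00074955] [ 0.45149794  0.0864395  -0.54740648  1.41202416  0.04274264  1.655732
 -0.01395652] [-0.8043149   0.09501301 -0.05115504]
[0.52209789 0.067992   0.56384414] [[ 9.97019970e-01  7.71418148e-02 -5.65158293e-04]
 [ 7.37782014e-02 -9.51355419e-01  2.99131481e-01]
 [ 2.25378789e-02 -2.98281757e-01 -9.54211736e-01]]
```

View pics/w1.png

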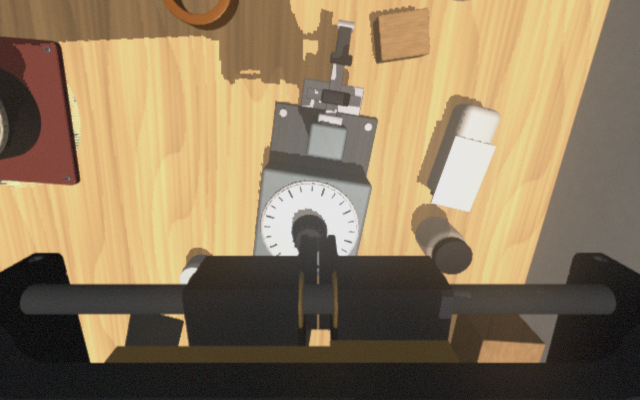

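The wrist view shows the dial at (310,225), pillar top (327,138), grip (335,97), keeper tip ≈(341,57) and hook end ≈(346,24). I'll measure these.

```bash
python3 - <<'E'
from h import *
c,im,d=load('w1'); P=cloud(c,d); g=cv2.cvtColor(im,cv2.COLOR_BGR2GRAY); ok=d>0
print('z at dial/pillar/grip',[P[v,u].round(4) for u,v in((285,215),(327,138),(335,97),(341,57),(346,26),(283,112),(369,127))])
m=((g>140)&(abs(P[...,2]-.083)<.012)&ok)
u=np.argwhere(m); u=u[(u[:,0]>170)&(u[:,0]<260)&(u[:,1]>255)&(u[:,1]<365)]
q=np.array([onplane(c,x,y,.083)[:2] for y,x in u])
# rim: farthest points per angle
ce=q.mean(0)
for _ in range(6):
    a=np.arctan2(*(q-ce).T[::-1]); r=np.linalg.norm(q-ce,axis=1); b=np.digitize(a,np.linspace(-3.15,3.15,60)); e=[q[b==k][r[b==k].argmax()] for k in set(b)]
    e=np.array([x for x in e if np.linalg.norm(x-ce)>.068]); A=np.c_[2*e,np.ones(len(e))]; s=np.linalg.lstsq(A,(e**2).sum(1),rcond=None)[0]; ce=s[:2]
print('dial',ce,np.sqrt(s[2]+ce@ce),len(e))
def rect(lo,hi,box,msk=None,n=''):
    x0,y0,x1,y1=box; k=ok&(P[...,2]>lo)&(P[...,2]<hi); z=np.zeros_like(k); z[y0:y1,x0:x1]=k[y0:y1,x0:x1]
    if msk is not None: z&=msk
    p=P[z]; 
    if len(p): print(n,len(p),p.mean(0).round(4),cv2.minAreaRect(p[:,:2].astype(np.float32)))
rect(.16,.18,(300,105,360,170),None,'pillar')
rect(.185,.215,(300,60,370,115),None,'grip')
rect(.06,.095,(255,165,372,260),None,'house')
# profile along bar
for v in range(18,106,4):
    row=[(round(float(P[v,u2][2]),3)) for u2 in range(330,358,4)]; print(v,P[v,342].round(3),row)
for n in('scene0','side0'):
    c2,im2,d2=load(n); print(n,proj(c2,[ce[0],ce[1],.13]))
cv2.imwrite('pics/crop2.png',cv2.resize(im[10:115,280:380],None,fx=5.6,fy=5.6,interpolation=cv2.INTER_CUBIC))
E
```

```text
z at dial/pillar/grip [array([ 0.4853, -0.1147,  0.0847]), array([0.5368, 0.019 , 0.1706]), array([0.5404, 0.0662, 0.2016]), array([0.5442, 0.1078, 0.1782]), array([0.5479, 0.1423, 0.1564]), array([0.4684, 0.0358, 0.0166]), array([0.6096, 0.0228, 0.0151])]
dial [ 0.52366397 -0.1255649 ] 0.08702355439931617 47
pillar 1321 [0.5365 0.0162 0.1686] ((0.5385444760322571, 0.027840733528137207), (0.06968724727630615, 0.04664028063416481), 81.38200378417969)
grip 382 [0.5407 0.0653 0.2005] ((0.5407055616378784, 0.06524375826120377), (0.013924564234912395, 0.029777463525533676), 84.90450286865234)
house 7395 [ 0.5214 -0.1044  0.0818] ((0.5250465273857117, -0.12355523556470871), (0.14641520380973816, 0.17008788883686066), 85.31981658935547)
18 [0.551 0.181 0.   ] [-0.001, -0.003, -0.003, 0.0, -0.0, 0.001, 0.001]
22 [0.543 0.146 0.156] [0.001, -0.001, 0.157, 0.156, 0.154, 0.153, -0.0]
26 [0.544 0.142 0.155] [-0.0, -0.0, 0.155, 0.155, 0.156, 0.154, -0.001]
30 [0.544 0.138 0.159] [-0.002, -0.002, 0.142, 0.159, 0.158, 0.157, -0.001]
34 [0.544 0.133 0.162] [-0.0, -0.002, 0.162, 0.162, 0.16, 0.161, -
[... 599 characters left out ...]
 0.097 0.148] [-0.002, 0.146, 0.146, 0.148, 0.001, -0.001, 0.0]
74 [0.549 0.093 0.146] [-0.001, 0.146, 0.146, 0.146, 0.0, -0.003, 0.0]
78 [0.549 0.088 0.147] [-0.0, 0.148, 0.146, 0.147, -0.001, -0.002, -0.001]
82 [0.56  0.089 0.001] [0.146, 0.147, 0.147, 0.001, -0.001, -0.0, -0.001]
86 [0.553 0.08  0.11 ] [0.147, 0.148, 0.147, 0.11, 0.108, 0.108, 0.001]
90 [0.553 0.075 0.11 ] [0.199, 0.564, 0.147, 0.11, 0.108, 0.109, 0.109]
94 [0.548 0.07  0.2  ] [0.199, 0.2, 0.201, 0.2, 0.2, 0.107, 0.109]
98 [0.548 0.066 0.201] [0.2, 0.2, 0.201, 0.201, 0.201, 0.16, 0.159]
102 [0.548 0.062 0.201] [0.201, 0.2, 0.2, 0.201, 0.202, 0.16, 0.158]
scene0 [290.22168624 209.70242817]
side0 [315.58006218 194.87350267]
```

View pics/crop2.png

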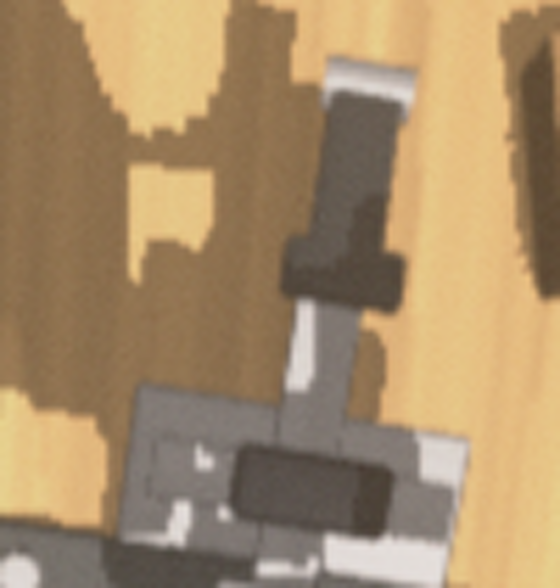

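The close crop confirms the hook bar, the raised keeper with its T-shaped tip at (340,275) in the crop, and the grip at (312,490). Grip top is (0.541, 0.065, 0.2005), scale +y points at 84.9°, and the keeper tip is at about (0.544, 0.101, 0.18).

Emit:
{"name": "jog_arm", "arguments": {
  "series": [
    {"translation":[0.0025,0.019,-0.03],"turn":-0.028,"hand":1},
    {"translation":[0.0025,0.019,-0.03],"turn":-0.028,"hand":1},
    {"translation":[0.0025,0.019,-0.03],"turn":-0.028,"hand":1},
    {"translation":[0.0025,0.019,-0.03],"turn":-0.028,"hand":1},
    {"translation":[0.0025,0.019,-0.03],"turn":-0.028,"hand":1},
    {"translation":[0.0025,0.019,-0.03],"turn":-0.028,"hand":1},
    {"translation":[0,0,-0.015],"turn":0,"hand":1},
    {"translation":[0,0,0],"turn":0,"hand":1}
  ]
}}

```text
time_s: 3.05
tool_pos: [0.5421, 0.0926, 0.2055]
tcp_rot: [-0.001, 0.742, 0.671, -0.002]
force: [-0.3, -0.5, -0.1]
width: 0.003
gripper_force: 0.0
```

Emit:
{"name": "jog_arm", "arguments": {
  "series": [
    {"translation":[0.0015,0.008,0],"turn":0,"hand":1},
    {"translation":[0,0,-0.014],"turn":0,"hand":1},
    {"translation":[0,0,-0.005],"turn":0,"hand":1},
    {"translation":[0,0,-0.005],"turn":0,"hand":1},
    {"translation":[0,0,-0.005],"turn":0,"hand":1},
    {"translation":[0,0,-0.005],"turn":0,"hand":1},
    {"translation":[0,0,-0.005],"turn":0,"hand":1},
    {"translation":[0,0,-0.005],"turn":0,"hand":1},
    {"translation":[0,0,0],"turn":0,"hand":1}
  ]
}}

```text
time_s: 3.95
tool_pos: [0.5447, 0.1019, 0.1629]
tcp_rot: [-0.0, 0.742, 0.671, -0.0]
force: [-0.6, -0.4, 2.7]
width: 0.007
gripper_force: 1.2
```

Emit:
{"name": "jog_arm", "arguments": {
  "series": [
    {"translation":[0,0,-0.004],"turn":0,"hand":1},
    {"translation":[0,0,-0.004],"turn":0,"hand":1},
    {"translation":[0,0,-0.003],"turn":0,"hand":1},
    {"translation":[0,0,-0.002],"turn":0,"hand":1},
    {"translation":[0,0,0],"turn":0,"hand":1}
  ]
}}

```text
time_s: 4.45
tool_pos: [0.5448, 0.1023, 0.1503]
tcp_rot: [-0.0, 0.742, 0.671, -0.0]
force: [0.3, -1.5, 3.4]
width: 0.004
gripper_force: 1.5
```

Emit:
{"name": "jog_arm", "arguments": {
  "series": [
    {"translation":[0,0,-0.002],"turn":0,"hand":1},
    {"translation":[0,0,-0.002],"turn":0,"hand":1},
    {"translation":[0,0,0],"turn":0,"hand":1}
  ]
}}

```text
time_s: 4.75
tool_pos: [0.545, 0.1023, 0.1476]
tcp_rot: [0.0, 0.742, 0.671, 0.0]
force: [-4.0, -3.3, 13.1]
width: 0.002
gripper_force: 6.4
```

Emit:
{"name": "jog_arm", "arguments": {
  "series": [
    {"translation":[0,0,0.03],"turn":0,"hand":1},
    {"translation":[0,0,0.04],"turn":0,"hand":1},
    {"translation":[0,0,0.04],"turn":0,"hand":-1},
    {"translation":[0,0,0],"turn":0,"hand":-1},
    {"translation":[0,0,0],"turn":0,"hand":-1}
  ]
}}

```text
time_s: 5.25
tool_pos: [0.545, 0.1027, 0.257]
tcp_rot: [0.0, 0.741, 0.671, 0.001]
force: [0.0, 0.5, -0.4]
width: 0.193
gripper_force: 0.0
```

```bash
python3 - <<'E'
from h import *
o=env.get_obs(); print(o['time_s'],o['tool_pos'],o['tcp_rot'],o['width'])
c,im,d=shot('wrist','w2'); P=cloud(c,d)
for y in np.arange(.03,.10,.01): # bar profile, by scale-y offset from the grip
    X=np.array([.5407,.0653,0])+y*np.array([.0889,.996,0]); X[2]=.15; u,v=proj(c,X).round().astype(int)
    if 0<=u<640 and 0<=v<400: print(round(y+.082,3),P[v,u].round(4))
m=(abs(P[...,2]-.2005)<.008)&(np.hypot(P[...,0]-.5407,P[...,1]-.0653)<.03); p=P[m]; print(len(p),p.mean(0),cv2.minAreaRect(p[:,:2].astype(np.float32)))
E
```

```text
5.25 [0.54504109 0.10270906 0.25698884] [2.86207205e-04 7.41463438e-01 6.70992890e-01 6.55950276e-04] 0.19281447665815102
0.112 [0.5434 0.0967 0.1541]
0.122 [0.5443 0.1064 0.1539]
0.132 [0.5453 0.1157 0.1533]
0.142 [0.5463 0.126  0.154 ]
0.152 [0.5473 0.1359 0.1541]
0.162 [0.5483 0.1456 0.1544]
0.172 [ 0.5461  0.1375 -0.0016]
0.182 [ 5.477e-01  1.535e-01 -2.000e-04]
629 [0.54092168 0.0675057  0.19955739] ((0.5407134294509888, 0.06634069234132767), (0.01449065376073122, 0.023414723575115204), 84.09291076660156)
```

The keeper lies flat: its top is at 0.154, which is 7 mm above the bar. Now the grip.

Emit:
{"name": "jog_arm", "arguments": {
  "series": [
    {"translation":[-0.001,-0.009,0],"turn":0,"hand":-1},
    {"translation":[-0.001,-0.009,0],"turn":0,"hand":-1},
    {"translation":[-0.001,-0.009,0],"turn":0,"hand":-1},
    {"translation":[-0.001,-0.009,0],"turn":0,"hand":-1},
    {"translation":[0,0,0],"turn":0,"hand":-1},
    {"translation":[0,0,0],"turn":0,"hand":-1}
  ]
}}

```text
time_s: 5.9
tool_pos: [0.5408, 0.0659, 0.2566]
tcp_rot: [0.0, 0.742, 0.671, 0.0]
force: [-0.5, 1.5, 0.5]
width: 0.786
gripper_force: 0.0
```

Emit:
{"name": "jog_arm", "arguments": {
  "series": [
    {"translation":[0,0,-0.03],"turn":0,"hand":-1},
    {"translation":[0,0,-0.03],"turn":0,"hand":-1},
    {"translation":[0,0,-0.02],"turn":0,"hand":-1},
    {"translation":[0,0,-0.011],"turn":0,"hand":-1},
    {"translation":[0,0,0],"turn":0,"hand":-1},
    {"translation":[0,0,0],"turn":0,"hand":1},
    {"translation":[0,0,0],"turn":0,"hand":1},
    {"translation":[0,0,0],"turn":0,"hand":1},
    {"translation":[0,0,0],"turn":0,"hand":1},
    {"translation":[0,0,0],"turn":0,"hand":1}
  ],
  "force": 30
}}

```text
time_s: 6.9
tool_pos: [0.541, 0.0662, 0.1659]
tcp_rot: [0.0, 0.742, 0.671, 0.0]
force: [-0.1, -0.5, -1.0]
width: 0.632
gripper_force: 0.0
```

Emit:
{"name": "jog_arm", "arguments": {
  "series": [
    {"translation":[0,0,0],"turn":0,"hand":1},
    {"translation":[0,0,0],"turn":0,"hand":1},
    {"translation":[0,0,0],"turn":0,"hand":1}
  ]
}}

```text
time_s: 7.2
tool_pos: [0.5409, 0.0662, 0.1656]
tcp_rot: [0.0, 0.742, 0.671, 0.0]
force: [2.1, 0.0, 1.0]
width: 0.355
gripper_force: 1.3
```

Emit:
{"name": "jog_arm", "arguments": {
  "series": [
    {"translation":[0,0,0],"turn":0,"hand":1},
    {"translation":[0,0,0],"turn":0,"hand":1},
    {"translation":[0,0,0],"turn":0,"hand":1},
    {"translation":[0,0,0.005],"turn":0,"hand":1},
    {"translation":[0,0,0.005],"turn":0,"hand":1},
    {"translation":[0,0,0.005],"turn":0,"hand":1},
    {"translation":[0,0,0.005],"turn":0,"hand":1},
    {"translation":[0,0,0.005],"turn":0,"hand":1},
    {"translation":[0,0,0],"turn":0,"hand":1},
    {"translation":[0,0,0],"turn":0,"hand":1}
  ]
}}

```text
time_s: 8.2
tool_pos: [0.5408, 0.0662, 0.1906]
tcp_rot: [0.0, 0.742, 0.671, -0.0]
force: [1.1, 0.2, -4.5]
width: 0.342
gripper_force: 29.9
```

Emit:
{"name": "jog_arm", "arguments": {
  "series": [
    {"translation":[0.0006,0.007,0],"turn":0,"hand":1},
    {"translation":[0.0012,0.013,0],"turn":0,"hand":1},
    {"translation":[0.0012,0.013,0],"turn":0,"hand":1},
    {"translation":[0.0012,0.013,0],"turn":0,"hand":1},
    {"translation":[0,0,0],"turn":0,"hand":1}
  ]
}}

```text
time_s: 8.7
tool_pos: [0.5447, 0.1157, 0.1906]
tcp_rot: [-0.001, 0.74, 0.672, 0.001]
force: [-1.0, 0.4, -6.0]
width: 0.343
gripper_force: 29.9
```

Emit:
{"name": "jog_arm", "arguments": {
  "series": [
    {"translation":[0.0012,0.014,0],"turn":0,"hand":1},
    {"translation":[0.0012,0.014,0],"turn":0,"hand":1},
    {"translation":[0.0012,0.014,0],"turn":0,"hand":1},
    {"translation":[0.0012,0.014,0],"turn":0,"hand":1},
    {"translation":[0.0012,0.014,0],"turn":0,"hand":1},
    {"translation":[0.0005,0.006,0],"turn":0,"hand":1},
    {"translation":[0,0,0],"turn":0,"hand":1}
  ]
}}

```text
time_s: 9.4
tool_pos: [0.5513, 0.1896, 0.1905]
tcp_rot: [-0.0, 0.741, 0.672, 0.0]
force: [1.1, 0.1, -5.6]
width: 0.34
gripper_force: 29.9
```

Emit:
{"name": "jog_arm", "arguments": {
  "series": [
    {"translation":[0,0,0.03],"turn":0,"hand":1},
    {"translation":[0,0,0.04],"turn":0,"hand":1},
    {"translation":[0,0,0.04],"turn":0,"hand":1},
    {"translation":[0,-0.015,0.01],"turn":0,"hand":1},
    {"translation":[-0.004,-0.03,0],"turn":0,"hand":1},
    {"translation":[-0.005,-0.035,0],"turn":0,"hand":1},
    {"translation":[-0.005,-0.035,0],"turn":0,"hand":1},
    {"translation":[-0.005,-0.035,0],"turn":0,"hand":1},
    {"translation":[-0.005,-0.035,0],"turn":0,"hand":1},
    {"translation":[-0.005,-0.035,0],"turn":0,"hand":1}
  ]
}}

```text
time_s: 10.4
tool_pos: [0.5218, -0.0341, 0.3107]
tcp_rot: [0.0, 0.742, 0.67, -0.0]
force: [0.8, -0.6, -5.2]
width: 0.339
gripper_force: 29.9
```

Emit:
{"name": "jog_arm", "arguments": {
  "series": [
    {"translation":[-0.005,-0.035,0],"turn":0,"hand":1},
    {"translation":[-0.005,-0.035,0],"turn":0,"hand":1},
    {"translation":[-0.005,-0.035,0],"turn":0,"hand":1},
    {"translation":[-0.005,-0.035,0],"turn":0,"hand":1},
    {"translation":[-0.005,-0.035,0],"turn":0,"hand":1},
    {"translation":[-0.005,-0.035,0],"turn":0,"hand":1},
    {"translation":[-0.005,-0.035,0],"turn":0,"hand":1},
    {"translation":[-0.004,-0.03,0],"turn":0,"hand":1},
    {"translation":[0,-0.015,0],"turn":0,"hand":1},
    {"translation":[0,0,0],"turn":0,"hand":1}
  ]
}}

```text
time_s: 11.4
tool_pos: [0.4822, -0.3249, 0.31]
tcp_rot: [-0.0, 0.743, 0.669, -0.001]
force: [-0.8, -0.6, -5.3]
width: 0.341
gripper_force: 29.9
```

```bash
python3 - <<'E'
from h import *
o=env.get_obs(); print(o['time_s'],o['tool_pos'],o['tcp_rot'],o['width'],o['gripper_force'],o['force'])
for n in('side','wrist','scene'):
    c,im,d=shot(n,n+'3'); P=cloud(c,d); g=im.max(2)
    m=((g<75)&(d>0)&(abs(P[...,2]-.002)<.01)&(np.hypot(P[...,0]-.473,P[...,1]+.372)<.11)); p=P[m]
    if len(p)>50: print(n,len(p),cv2.minAreaRect(p[:,:2].astype(np.float32)),np.median(p[:,2]))
E
```

```text
11.4 [ 0.4821566  -0.32487955  0.30995883] [-2.70401866e-04  7.43119696e-01  6.69158215e-01 -5.71674543e-04] 0.3410357170343016 29.940242900993326 [-0.75169875 -0.55968608 -5.31183793]
side 971 ((0.4732660949230194, -0.37228676676750183), (0.14483533799648285, 0.14099670946598053), 87.34366607666016) 0.001981210049662809
scene 925 ((0.4816616177558899, -0.37404265999794006), (0.12885601818561554, 0.12355151027441025), 85.44454193115234) 0.00444438146133081
```

View pics/wrist3.png

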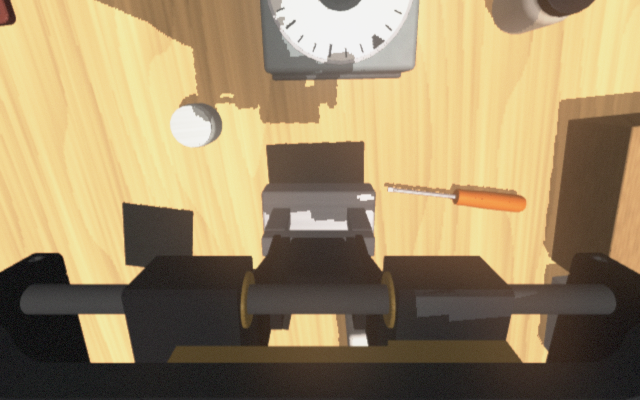

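The weight hangs upright in the grip, and the mat's free part is at (315,160). The side camera puts the mat centre at (0.473, -0.372).

Emit:
{"name": "jog_arm", "arguments": {
  "series": [
    {"translation":[-0.0045,-0.0235,0],"turn":0,"hand":1},
    {"translation":[-0.0045,-0.0235,0],"turn":0,"hand":1},
    {"translation":[0,0,-0.03],"turn":0,"hand":1},
    {"translation":[0,0,-0.04],"turn":0,"hand":1},
    {"translation":[0,0,-0.04],"turn":0,"hand":1},
    {"translation":[0,0,-0.04],"turn":0,"hand":1},
    {"translation":[0,0,-0.03],"turn":0,"hand":1},
    {"translation":[0,0,-0.02],"turn":0,"hand":1},
    {"translation":[0,0,-0.01],"turn":0,"hand":1},
    {"translation":[0,0,0],"turn":0,"hand":1}
  ]
}}

```text
time_s: 12.55
tool_pos: [0.4744, -0.3675, 0.0996]
tcp_rot: [-0.001, 0.741, 0.671, -0.0]
force: [-0.1, 0.0, -4.3]
width: 0.339
gripper_force: 30.0
```

Emit:
{"name": "jog_arm", "arguments": {
  "series": [
    {"translation":[-0.001,-0.004,-0.005],"turn":0,"hand":1},
    {"translation":[0,0,-0.004],"turn":0,"hand":1},
    {"translation":[0,0,-0.002],"turn":0,"hand":1},
    {"translation":[0,0,-0.002],"turn":0,"hand":1},
    {"translation":[0,0,-0.001],"turn":0,"hand":1},
    {"translation":[0,0,0],"turn":0,"hand":1}
  ]
}}

```text
time_s: 13.15
tool_pos: [0.4735, -0.3727, 0.0865]
tcp_rot: [-0.0, 0.742, 0.671, -0.0]
force: [-0.5, -0.7, -5.4]
width: 0.345
gripper_force: 30.0
```

Emit:
{"name": "jog_arm", "arguments": {
  "series": [
    {"translation":[0,0,-0.001],"turn":0,"hand":1},
    {"translation":[0,0,-0.001],"turn":0,"hand":1},
    {"translation":[0,0,0],"turn":0,"hand":1}
  ]
}}

```text
time_s: 13.45
tool_pos: [0.4736, -0.3728, 0.0846]
tcp_rot: [0.0, 0.742, 0.671, 0.0]
force: [-1.0, 0.7, -4.2]
width: 0.336
gripper_force: 30.0
```

Emit:
{"name": "jog_arm", "arguments": {
  "series": [
    {"translation":[0,0,-0.001],"turn":0,"hand":1},
    {"translation":[0,0,-0.001],"turn":0,"hand":1},
    {"translation":[0,0,0],"turn":0,"hand":1}
  ]
}}

```text
time_s: 13.75
tool_pos: [0.4738, -0.373, 0.0845]
tcp_rot: [0.001, 0.742, 0.671, -0.0]
force: [-4.8, 3.7, 13.9]
width: 0.34
gripper_force: 30.0
```

Contact. I'll ease off and release.

Emit:
{"name": "jog_arm", "arguments": {
  "series": [
    {"translation":[0,0,0.0015],"turn":0,"hand":1},
    {"translation":[0,0,0],"turn":0,"hand":-1},
    {"translation":[0,0,0],"turn":0,"hand":-1},
    {"translation":[0,0,0],"turn":0,"hand":-1},
    {"translation":[0,0,0],"turn":0,"hand":-1},
    {"translation":[0,0,0],"turn":0,"hand":-1},
    {"translation":[0,0,0],"turn":0,"hand":-1},
    {"translation":[0,0,0],"turn":0,"hand":-1}
  ]
}}

```text
time_s: 14.55
tool_pos: [0.4735, -0.3728, 0.084]
tcp_rot: [0.0, 0.742, 0.671, -0.0]
force: [1.8, 0.0, -0.3]
width: 0.89
gripper_force: 0.0
```

Emit:
{"name": "jog_arm", "arguments": {
  "series": [
    {"translation":[0,0,0.02],"turn":0,"hand":-1},
    {"translation":[0,0,0.04],"turn":0,"hand":-1},
    {"translation":[0,0,0.05],"turn":0,"hand":-1},
    {"translation":[0,0,0.05],"turn":0,"hand":-1},
    {"translation":[0.005,0.03,0.03],"turn":0,"hand":-1},
    {"translation":[0.01,0.04,0.03],"turn":0,"hand":-1},
    {"translation":[0.01,0.04,0.02],"turn":0,"hand":-1},
    {"translation":[0.01,0.03,0],"turn":0,"hand":-1},
    {"translation":[0,0,0],"turn":0,"hand":-1}
  ]
}}

```text
time_s: 15.45
tool_pos: [0.5105, -0.228, 0.3248]
tcp_rot: [0.001, 0.739, 0.674, 0.001]
force: [0.1, -0.5, -0.0]
width: 1.0
gripper_force: 0.0
```

```bash
python3 - <<'E'
from h import *
o=env.get_obs(); print(o['time_s'],o['tool_pos'],o['tcp_rot'],o['width'],o['qpos'],o['force'])
c,im,d=shot('wrist','w4')
c,im2,d=shot('side','s4'); c3,im3,d3=shot('scene','c4')
P=cloud(c,d); m=(d>0)&(abs(P[...,2]-.12)<.012)&(np.hypot(P[...,0]-.473,P[...,1]+.372)<.05); print('grip',P[m].mean(0))
a=cv2.resize(im2[160:260,250:410],None,fx=2.5,fy=2.5,interpolation=cv2.INTER_CUBIC); b=cv2.resize(im3[170:270,170:330],None,fx=2.5,fy=2.5,interpolation=cv2.INTER_CUBIC)
cv2.imwrite('pics/m4.png',np.vstack([np.hstack([a,b]),cv2.resize(im[:270],(800,338))]))
E
```

```text
15.45 [ 0.51046571 -0.22804851  0.32482812] [6.65488346e-04 7.39005468e-01 6.73697989e-01 1.22271411e-03] 1.000021654037593 [ 0.65779955  0.13306713 -0.35360346  1.50996668  0.04460701  1.50439028
  0.21182493] [ 0.11039102 -0.50584869 -0.03669425]
grip [ 0.47007872 -0.36731518  0.11521313]
```

View pics/m4.png

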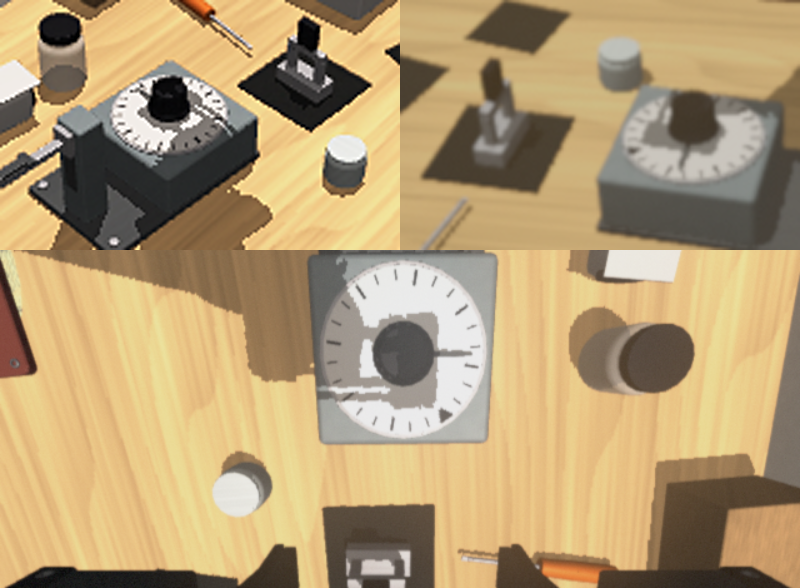

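The weight stands upright on the mat. The pointer now points to scale +x at (475,352) and the wedge is clockwise of it at (445,413) in the mosaic. I'll measure the angle.

```bash
cat > dial.py <<'E'
from h import *
def dial(tag,ce=None):
    c,im,d=load(tag); g=im.max(2).astype(float); H=.085
    if ce is None:
        P=cloud(c,d); m=(g>90)&(im.max(2).astype(int)-im.min(2)<40)&(abs(P[...,2]-H)<.012)&(np.hypot(P[...,0]-.523,P[...,1]+.134)<.1)
        m=cv2.morphologyEx(m.astype(np.uint8),cv2.MORPH_OPEN,np.ones((2,2)))
        mk=(abs(P[...,2]-.13)<.008)&(np.hypot(P[...,0]-.523,P[...,1]+.134)<.05); e=P[mk]; (x,y),r=cv2.minEnclosingCircle(e[:,:2].astype(np.float32)); print('knob',x,y,r,np.median(e[:,2])); ce=np.array([x,y])
    # polar unwrap on the dial plane
    A=np.radians(np.arange(-180,180,.5)); R=np.arange(.024,.080,.001)
    pol=np.array([[ (lambda p: cv2.getRectSubPix(im,(1,1),(float(p[0]),float(p[1])))[0,0].max())(proj(c,[ce[0]+r*np.cos(a),ce[1]+r*np.sin(a),.088 if r<.061 else H])) for a in A] for r in R])
    return A,R,pol,ce
E
python3 - <<'E'
from dial import *
A,R,pol,ce=dial('w4')
cv2.imwrite('pics/pol.png',cv2.resize(pol.astype(np.uint8),(760,300)))
def ctr(lo,hi,a0,a1):
    s=pol[(R>=lo)&(R<=hi)].mean(0); k=(A>=a0)&(A<=a1); w=np.clip(np.median(s[k])-s[k]-25,0,None); return np.degrees((A[k]*w).sum()/w.sum())
print('ptr',ctr(.045,.055,-.4,.2)); print('wedge',ctr(.061,.068,-1.4,-.4))
for lo,hi in((.05,.055),(.061,.064),(.066,.07)):
    s=pol[(R>=lo)&(R<=hi)].mean(0); print(lo,[int(x) for x in s[(A>-1.5)&(A<.5)][::4]])
E
```

```text
knob 0.5241640210151672 -0.13577209413051605 0.023746419697999954 0.12929554026220672
ptr -3.5952352231604343
wedge -57.75657365943277
0.05 [234, 234, 234, 234, 218, 220, 230, 211, 189, 176, 167, 172, 203, 208, 214, 232, 235, 235, 235, 234, 235, 235, 235, 235, 235, 235, 235, 235, 235, 235, 235, 234, 235, 235, 235, 235, 235, 234, 235, 217, 148, 135, 158, 222, 235, 235, 235, 235, 236, 235, 235, 235, 235, 235, 235, 235, 235, 235]
0.061 [236, 235, 235, 234, 235, 211, 201, 234, 235, 235, 235, 231, 179, 131, 156, 227, 235, 235, 235, 235, 222, 200, 234, 235, 235, 235, 235, 234, 208, 222, 235, 235, 235, 235, 235, 209, 145, 229, 234, 234, 199, 155, 223, 209, 224, 235, 235, 235, 235, 235, 230, 200, 234, 235, 235, 235, 235, 231]
0.066 [235, 234, 235, 234, 234, 215, 197, 234, 235, 235, 233, 172, 113, 111, 109, 140, 224, 235, 235, 235, 221, 178, 234, 235, 235, 235, 234, 235, 184, 219, 235, 234, 235, 235, 235, 213, 146, 231, 235, 235, 235, 235, 234, 181, 226, 235, 235, 235, 235, 235, 226, 168, 233, 235, 235, 235, 235, 233]
```

View pics/pol.png

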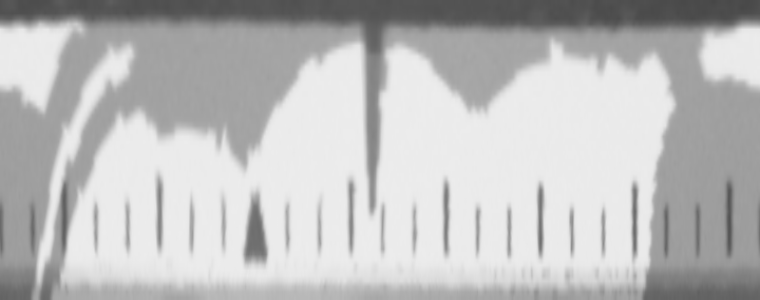

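Turn needed: about 55.5° counter-clockwise (0.97 rad). The knob axis is near (0.5235, -0.1358).

Emit:
{"name": "jog_arm", "arguments": {
  "series": [
    {"translation":[0.003,0.02,-0.01],"turn":0,"hand":-1},
    {"translation":[0.003,0.025,-0.02],"turn":0,"hand":-1},
    {"translation":[0.003,0.025,-0.03],"turn":0,"hand":-1},
    {"translation":[0.003,0.02,-0.03],"turn":0,"hand":-1},
    {"translation":[0,0.003,-0.03],"turn":0,"hand":-1},
    {"translation":[0,0,-0.03],"turn":0,"hand":-1},
    {"translation":[0,0,0],"turn":0,"hand":-1}
  ]
}}

```text
time_s: 16.3
tool_pos: [0.5174, -0.1415, 0.1693]
tcp_rot: [-0.003, 0.742, 0.67, -0.002]
force: [-0.1, -0.9, -0.3]
width: 0.999
gripper_force: 0.0
```

Emit:
{"name": "jog_arm", "arguments": {
  "series": [
    {"translation":[0.006,0.0057,0],"turn":0,"hand":-1},
    {"translation":[0,0,-0.025],"turn":0,"hand":-1},
    {"translation":[0,0,-0.025],"turn":0,"hand":-1},
    {"translation":[0,0,-0.012],"turn":0,"hand":-1},
    {"translation":[0,0,0],"turn":0,"hand":-1},
    {"translation":[0,0,0],"turn":0,"hand":1},
    {"translation":[0,0,0],"turn":0,"hand":1},
    {"translation":[0,0,0],"turn":0,"hand":1},
    {"translation":[0,0,0],"turn":0,"hand":1},
    {"translation":[0,0,0],"turn":0,"hand":1}
  ],
  "force": 20
}}

```text
time_s: 17.3
tool_pos: [0.5265, -0.1349, 0.1119]
tcp_rot: [0.0, 0.742, 0.671, 0.0]
force: [-0.2, 0.2, 0.1]
width: 0.628
gripper_force: 0.0
```

Emit:
{"name": "jog_arm", "arguments": {
  "series": [
    {"translation":[0,0,0],"turn":0,"hand":1},
    {"translation":[0,0,0],"turn":0,"hand":1},
    {"translation":[0,0,0],"turn":0,"hand":1}
  ]
}}

```text
time_s: 17.6
tool_pos: [0.5251, -0.1348, 0.1114]
tcp_rot: [-0.001, 0.742, 0.671, -0.001]
force: [-6.2, 0.5, 6.0]
width: 0.499
gripper_force: 20.0
```

Emit:
{"name": "jog_arm", "arguments": {
  "series": [
    {"translation":[-0.0015,0,0],"turn":0,"hand":1},
    {"translation":[0,0,0],"turn":0.1,"hand":1},
    {"translation":[0,0,0],"turn":0.1,"hand":1},
    {"translation":[0,0,0],"turn":0.1,"hand":1},
    {"translation":[0,0,0],"turn":0.1,"hand":1},
    {"translation":[0,0,0],"turn":0.1,"hand":1},
    {"translation":[0,0,0],"turn":0.1,"hand":1},
    {"translation":[0,0,0],"turn":0.1,"hand":1},
    {"translation":[0,0,0],"turn":0.1,"hand":1},
    {"translation":[0,0,0],"turn":0,"hand":1}
  ]
}}

```text
time_s: 18.6
tool_pos: [0.5251, -0.1348, 0.1115]
tcp_rot: [0.0, 0.421, 0.907, 0.0]
force: [1.7, 0.6, 0.4]
width: 0.497
gripper_force: 20.0
```

```bash
python3 - <<'E'
from dial import *
o=env.get_obs(); print(o['time_s'],o['tool_pos'],np.degrees(2*np.arctan2(o['tcp_rot'][2],o['tcp_rot'][1])),o['force'],o['wrist_torque'],o['qpos'][6])
ims=[]
for n in('wrist','scene'):
    shot(n,n+'5'); A,R,pol,_=dial(n+'5',np.array([.5235,-.1358])); ims.append(cv2.resize(pol[:,240:480].astype(np.uint8),(720,200),interpolation=cv2.INTER_CUBIC))
ims.append(cv2.resize(cv2.cvtColor(load('wrist5')[1],cv2.COLOR_BGR2GRAY)[:220],(720,200)))
cv2.imwrite('pics/pol5.png',np.vstack(ims))
E
```

```text
18.6 [ 0.52508219 -0.13480157  0.11148366] 130.20692301755147 [1.65845366 0.6442146  0.43294844] [-0.02984269 -0.23533774  0.02878499] 0.7580124834257177
```

View pics/pol5.png

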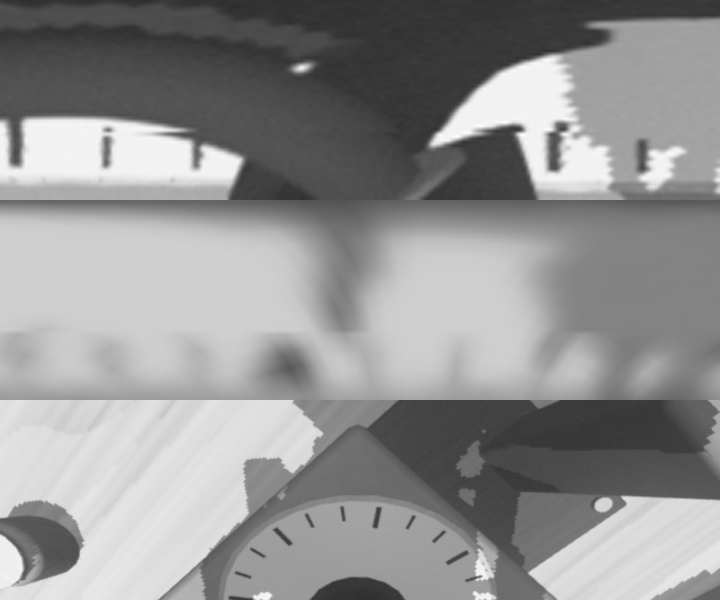

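The gripped knob gives the axis at about (0.525, -0.135). The scene view shows the wedge at (290,365), some 9–10° short of the pointer at (340,320). I'll recompute from w4 with that axis.

```bash
cat >> dial.py <<'E'
def angles(tag,ce,pr,wr):
    A,R,pol,_=dial(tag,np.array(ce)); out=[]
    for lo,hi,a in((.048,.056,pr),(.063,.069,wr)):
        s=pol[(R>=lo)&(R<=hi)].mean(0); k=abs(A-a)<.12; w=np.clip(200-s[k],0,None); out.append(np.degrees((A[k]*w).sum()/w.sum()))
    return out,out[0]-out[1]
E
python3 - <<'E'
from dial import *
for ce in((.5251,-.1348),(.5235,-.1358),(.5243,-.1352)): print(ce,angles('w4',ce,-.07,-1.035))
E
```

```text
(0.5251, -0.1348) ([np.float64(-4.877206038698703), np.float64(-60.321794051806854)], np.float64(55.44458801310815))
(0.5235, -0.1358) ([np.float64(-3.556077510275984), np.float64(-58.72370511598347)], np.float64(55.16762760570749))
(0.5243, -0.1352) ([np.float64(-4.327316974244576), np.float64(-59.57133624171918)], np.float64(55.244019267474606))
```

Emit:
{"name": "jog_arm", "arguments": {
  "series": [
    {"translation":[0,0,0],"turn":0.083,"hand":1},
    {"translation":[0,0,0],"turn":0.08,"hand":1},
    {"translation":[0,0,0],"turn":0,"hand":1},
    {"translation":[0,0,0],"turn":0,"hand":1},
    {"translation":[0,0,0],"turn":0,"hand":-1},
    {"translation":[0,0,0],"turn":0,"hand":-1},
    {"translation":[0,0,0],"turn":0,"hand":-1},
    {"translation":[0,0,0],"turn":0,"hand":-1},
    {"translation":[0,0,0],"turn":0,"hand":-1},
    {"translation":[0,0,0],"turn":0,"hand":-1}
  ]
}}

```text
time_s: 19.7
tool_pos: [0.5247, -0.1349, 0.1114]
tcp_rot: [-0.0, 0.347, 0.938, -0.0]
force: [0.8, -0.6, -0.5]
width: 0.943
gripper_force: 0.0
```

Emit:
{"name": "jog_arm", "arguments": {
  "series": [
    {"translation":[0,0,0.03],"turn":0,"hand":-1},
    {"translation":[0,0,0.05],"turn":0,"hand":-1},
    {"translation":[0,-0.02,0.05],"turn":-0.1,"hand":-1},
    {"translation":[0,-0.03,0.04],"turn":-0.14,"hand":-1},
    {"translation":[-0.01,-0.03,0.04],"turn":-0.14,"hand":-1},
    {"translation":[-0.01,-0.03,0.01],"turn":-0.14,"hand":-1},
    {"translation":[0,0,0],"turn":-0.14,"hand":-1},
    {"translation":[0,0,0],"turn":-0.14,"hand":-1},
    {"translation":[0,0,0],"turn":-0.1,"hand":-1},
    {"translation":[0,0,0],"turn":0,"hand":-1}
  ]
}}

```text
time_s: 20.7
tool_pos: [0.5049, -0.2429, 0.3271]
tcp_rot: [-0.0, 0.721, 0.693, -0.0]
force: [0.4, 0.6, -0.4]
width: 1.0
gripper_force: 0.0
```

```bash
python3 - <<'E'
from dial import *
o=env.get_obs(); print(o['time_s'],o['tool_pos'],o['tcp_rot'],o['force'])
shot('wrist','w6')
for ce in((.5251,-.1348),(.5235,-.1358)): print(angles('w6',ce,-.075,-.075))
c,im,d=load('w6'); u,v=proj(c,[.5246,-.135,.085]).astype(int); print(u,v)
a=cv2.resize(im[max(0,v-75):v+75,u-90:u+90],None,fx=4,fy=4,interpolation=cv2.INTER_CUBIC)
cv2.imwrite('pics/c6.png',a[:600])
c,im,d=shot('side','s6'); P=cloud(c,d); m=(d>0)&(abs(P[...,2]-.12)<.012)&(np.hypot(P[...,0]-.473,P[...,1]+.372)<.05); print('grip',P[m].mean(0),m.sum())
E
```

```text
20.7 [ 0.50494423 -0.24287465  0.32708509] [-6.10511059e-05  7.20653598e-01  6.93295308e-01 -5.74790303e-05] [ 0.3629275   0.63955517 -0.38204643]
([np.float64(-5.062203913491246), np.float64(-4.761424371993586)], np.float64(-0.3007795414976604))
([np.float64(-3.7738798856053384), np.float64(-3.7439964943032433)], np.float64(-0.029883391302095053))
331 69
grip [ 0.47075929 -0.36698372  0.11652262] 35
```

View pics/c6.png

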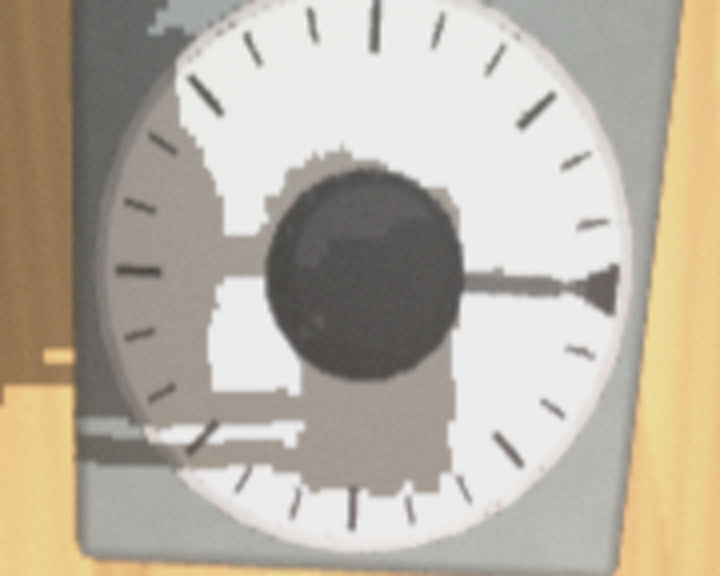

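The pointer at (550,285) meets the wedge tip at (570,287) within 0.3°, and the weight still stands on the mat. I'm handing in.

```bash
python3 -c "
from cell import env
print(env.hand_in())"
```

```text
the job is handed in; nothing more can be done
None
```

I folded the keeper, stood the check weight upright near the middle of the mat, zeroed the dial to within about 0.3° of the pointer, and handed the job in at about 21 s; no verdict came back.

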